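# Spin-check the bench turntable and stop it on the mark

### The arm

A 6-joint arm with a two-finger parallel gripper is mounted at the origin on the work surface. World frame = base frame: x ahead of the robot, y to its left, z up, the work surface at z = 0. Lengths are in m, angles in rad, forces in N, time in s.
With the tool pointing down it reaches from about 0.225 to 0.875 m from the base axis. Payload 3.4 kg.
Tool frame: the origin (TCP) lies on the centre line of the jaws, within the pads' length; the fingertips stand 17 mm ahead of it and the grasp point (between the pads) lies 2 mm behind it (manip.finger_overhang is the distance from the TCP to the fingertips, in m); y points along the fingers, x is the direction in which the jaws open and shut, and the axes are right-handed (so a half turn about y gives the same grasp; the last joint's range is limited). The gripper opens to 85 mm and grips with 20 to 120 N. Pads are 22 mm wide; open, the fingers measure 114 mm over their backs; the gripper's body (76 mm by 85 mm) begins 54 mm behind the grasp point. The pads swing forward as they close: fully open they stand 13 mm farther back than shut.
Start: joints at [1.032, 0.276, 1.505, -0, 1.361, -0.121], TCP at [0.233, 0.526, 0.248] pointing down, gripper open.
Joint ranges: [-2.89, 2.89], [-0.75, 2.08], [0.22, 2.7], [-1.18, 4.32], [0.11, 2.71], [-2.7, 2.7]. Speed limits (rad/s): [2.57, 2.57, 3.14, 3.14, 3.14, 3.14].

### API

Orientations are given as a unit quaternion [w, x, y, z].
In Python, from rig import manip gives the robot as it stands.
- The arm moves only by the tool arm_command, never from a script. Its argument "commands" is a list of rows, each a list of 3 entries, a list of its own where there are three numbers: the finger opening in cm, from 0 to 8.54, then the shift along the world's x, y, z in cm, then the turn about the world's z in rad. A call has 1 to 12 rows; each row shifts and turns the commanded pose from where the row before left it; what a row does not reach is not made up. A row lasts 1/10 s, in which the tool goes at most 50 mm and 8.59 degrees, less where a joint would pass 70% of its speed; a pose out of reach is approached as far as the arm can. A call with a gripper value outside its range is refused whole. The fingers move at their own pace and stop on an object; "grip_force" is the grip in N (left out, the last holds). Time passes only in rows, so rows that do not move let the fingers close. It gives the time, the measured TCP pose, the force and the opening at its end, in the units of the state.
- manip.get_state(): the state, without advancing time (a new reading comes with each control period).
- manip.get_image(name): name is "side" or "top"; returns a dict with "pixels" (420x560x3 uint8, red, green, blue), "range_z" (420x560 float32, m along the optical axis (not along the pixel's ray), 0 where there is no reading), "intrinsics" (3x3 intrinsics, pixels), "k1" (the pictures are not rectified: a ray, as slopes to the right and down, at radius r is drawn at 1 + k1 r^2 times it, then the intrinsics apply), "R" (3x3) and "t" (3): a world point X has camera coordinates R X + t. Camera axes: x right, y down, z forward; pixel columns grow to the right and rows downward; lengths in m; the calibration is good to about 2 mm. A picture is of the moment at which its call begins.
- manip.sign_off(): hands the job in, once; it reports no verdict.
The state is a dict: "clock": time; "qpos": joint angles; "qd": joint speeds; "effort": joint torques, N m; "position": TCP position; "ee_rot": TCP orientation; "contact_force": force on the tool from outside, world axes, zero at the start; "moment": the same for the moment, N m; "width": finger opening in m.
Only numpy, scipy, OpenCV 4.12 (cv2) and the standard library are available. Lean on these libraries where they do the work, as an engineer would, in place of code of your own. Each camera call takes 0.05 s, during which the arm holds its last target.

### The job

Check that the bench turntable runs free: with a fingertip, flick its steel disc counter-clockwise (seen from above) so that it keeps coasting on its own at more than a quarter turn a second for over three seconds, with nothing touching it. Then, while it is still turning, brake it with a fingertip so that the upright stud on the disc stops between the two fixed posts of the stand; once spun it must not come to rest anywhere else on the way, so no pushing it into place afterwards. Take the finger away, leave the stud parked there, and leave the brush, hammer and jar where they are.

Things in the scene. Friction and masses are not known exactly. Their poses are not given: they have to be found in the camera images.
- stand: Grey turntable stand, fixed to the bench: base plate 290 x 200 x 14 mm, round pedestal. Origin on the bench under the disc's axis, z up; +x points from the axis to the middle of the gate: two upright steel posts, 14 mm in diameter, 90 mm high above the bench, outside the disc at x = 140 mm, y = +37.5 and -37.5 mm in this frame.
- disc: Flat round steel disc, 250 mm in diameter, 14 mm thick, 1.9 to 3 kg, turning freely about its upright axis. Origin on the axis in its upper face, 60 mm above the bench; x points from the axis to the stud. A hub nut 40 mm in diameter stands 10 mm high in the middle; otherwise only the stud stands on it. The dark spots are flush bolt holes.
- stud (a point): Centre of the top of the upright steel stud on the disc: plain round pin 14 mm in diameter, 36 mm tall above the disc's face (top 96 mm above the bench), its centre line 65 mm from the disc's axis. It turns with the disc.
- bay (a point): Fixed point on the stand, 96 mm above the bench and 65 mm from the disc's axis towards the middle of the gate: where the top of the stud is when the disc is stopped exactly right.
- spindle (a joint): Disc angle, rad, from the middle of the gate to the stud, growing counter-clockwise from above; it counts on over turns (at the gate at 0, 6.283, 12.566..). Starts at 1.2 to 4.2, no end stops. Left alone it loses 5 to 7 % of its speed plus 0.06 to 0.1 rad/s each second. A fingertip pressed on the face near the rim with a few newtons stops it in about 0.1 s, and it stays there.
- brush: Bystander: wire brush, wooden back 170 x 60 mm with a round handle on top, 78 mm tall overall, loose on the bench beside the turntable. Origin at the centre of its underside.
- hammer: Bystander: hammer, 240 mm long, lying loose on the bench beside the turntable. Origin at the centre of its underside.
- jar: Bystander: glass jar with steel cap, 60 mm in diameter, 85 mm tall, standing loose beyond the gate. Origin at the centre of its underside.

How it is judged:
On the way, in this order (a step that is already met when the one before it is completed fails the run):
1. the disc coasts counter-clockwise at more than 1.5 rad/s with nothing of the robot touching it, for 3 s (velocity of joint spindle above 1.5 rad/s and contact force between each of the arm, the fingers and disc below 0.05 N), for 3 s.
2. the disc is stopped under the fingertip with the stud between the two posts (stud within 16 mm of the bay point) (contact force between the fingers and disc above 0.3 N and velocity of joint spindle between -0.03 and 0.03 rad/s and horizontal distance between stud and bay below 0.016 m), for 0.1 s.
At the end, for the whole second after the job is handed in: the stud is parked between the two posts (within 16 mm of the bay point), the disc is still (under 0.03 rad/s) and untouched, and brush, hammer and jar are within 30 mm of where they stood (horizontal distance between stud and bay below 0.016 m and velocity of joint spindle between -0.03 and 0.03 rad/s and distance of each of brush, hammer, jar from where it was at the start of the episode below 0.03 m).
It fails at once if after being spun, the disc comes to rest with the stud elsewhere than between the posts (value of joint spindle above 5.2 rad and velocity of joint spindle between -0.03 and 0.03 rad/s and horizontal distance between stud and bay above 0.018 m).
It fails at once if a bystander is lifted or pushed more than 30 mm (distance of any of brush, hammer, jar from where it was at the start of the episode above 0.03 m).
It also fails if it takes over 64 s, if anything falls off the work surface, if the arm or the gripper's body presses on something with over 40 N, if the wrist force passes 120 N, or if a joint passes its speed limit or range.

## Working session

There is one attempt and no reset: what is moved stays moved. The work goes in short steps, Python scripts to look and compute and a tool call to move; the robot and the scene stay as the last step left them, time stands still between calls to the robot, and variables do not carry over. Pictures are saved under pics/ and viewed, and the job is handed in when it is done.

Besides the shell and the picture viewer there is one more tool, called after "Request:" as name(argument=value, ...) on one line, values as JSON. arm_command: Moves the arm, as the interface text tells. Its arguments: {"type":"object","properties":{"commands":{"type":"array"},"grip_force":{"type":"number"}},"required":["commands"]}

```bash
ls; mkdir -p pics; python3 - <<'E'
from rig import manip
import cv2
print(manip.get_state())
for n in("top","side"):
    d=manip.get_image(n)
    cv2.imwrite(f"pics/{n}0.png",d["pixels"][:,:,::-1])
    print(n,d["intrinsics"],d["k1"],d["R"],d["t"])
E
```

```text
pics
{'clock': 0.0, 'qpos': array([ 1.03197599e+00,  2.76559606e-01,  1.50615330e+00, -3.31140059e-06,
        1.36070514e+00, -1.21001689e-01]), 'qd': array([ 0.00020887, -0.00044412, -0.00037094,  0.00055229,  0.00148816,
        0.00049747]), 'effort': array([-3.00860076e-03, -4.16769111e+01, -2.45802552e+01, -3.66975546e-04,
        1.09451966e-02,  2.43815848e-07]), 'position': array([0.23305788, 0.52508935, 0.24745184]), 'ee_rot': array([-0.59254007,  0.59310993,  0.38485329, -0.38601143]), 'contact_force': array([-0.22466926,  0.01655366, -0.45354934]), 'moment': array([-0.03910449,  0.03902782, -0.03852943]), 'width': 0.08522144345056994}
top [[383.4307359    0.         280.66214643]
 [  0.         383.4307359  210.81200766]
 [  0.           0.           1.        ]] 0.036816559308147846 [[ 0.07331461 -0.99730466  0.00289506]
 [-0.97512467 -0.07229236 -0.20953687]
 [ 0.20918139  0.01253907 -0.97779646]] [0.00592859 0.62567722 0.9064648 ]
side [[539.37426554   0.         283.32495416]
 [  0.         539.37426554 211.89915807]
 [  0.           0.           1.        ]] -0.045539743709923454 [[ 0.97130136 -0.23784187 -0.00221826]
 [-0.15454972 -0.62400788 -0.76598208]
 [ 0.1807984   0.74434226 -0.6428581 ]] [-0.56468229  0.2041153   1.04570869]
```

View pics/top0.png

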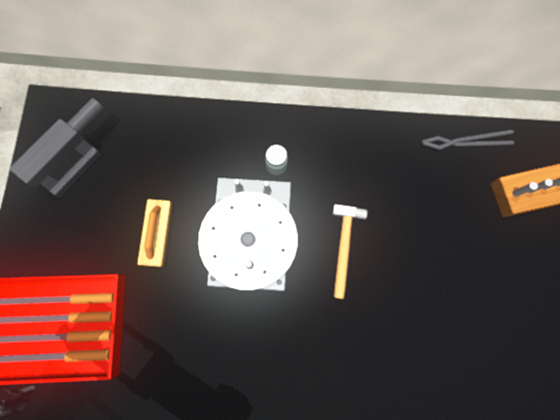

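View pics/side0.png

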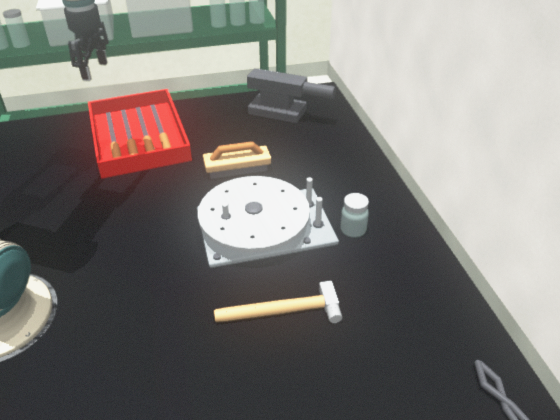

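The top view shows the disc centred near (248,240), with the hub nut there and the stud near (250,265). The posts are near (238,185) and (268,188), with the jar above them at (277,155). The brush is on the left at (153,232) and the hammer on the right at (343,250). Next I'll measure these positions.

```bash
cat > h.py <<'E'
import numpy as np, cv2
from rig import manip
def ray(d,u,v):
    K=d["intrinsics"]; x=np.array([(u-K[0,2])/K[0,0],(v-K[1,2])/K[1,1]])
    y=x.copy()
    for _ in range(20): y=x/(1+d["k1"]*(y@y))
    r=d["R"].T@np.array([y[0],y[1],1]); c=-d["R"].T@d["t"]
    return c,r
def onplane(d,u,v,z):
    c,r=ray(d,u,v); return c+r*(z-c[2])/r[2]
def proj(d,X):
    p=d["R"]@np.asarray(X,float)+d["t"]; s=p[:2]/p[2]; s=s*(1+d["k1"]*(s@s)); K=d["intrinsics"]
    return K[0,0]*s[0]+K[0,2],K[1,1]*s[1]+K[1,2]
def pointz(d,u,v):
    K=d["intrinsics"]; c,r=ray(d,u,v); return c+r*d["range_z"][int(round(v)),int(round(u))]
E
python3 - <<'E'
from h import *
for n,b in(("top",(140,130,230,170)),("side",(190,130,230,210))):
    d=manip.get_image(n); x,y,w,h=b
    c=d["pixels"][y:y+h,x:x+w,::-1]
    s=3.4 if n=="top" else 2.8
    cv2.imwrite(f"pics/{n}1.png",cv2.resize(c,None,fx=s,fy=s,interpolation=cv2.INTER_CUBIC))
    g=d["pixels"].min(2)
    if n=="top":
        # height map grid
        hm=np.zeros((420,560)); P=np.zeros((420,560,3))
        for v in range(130,310):
            for u in range(130,380):
                P[v,u]=pointz(d,u,v)
        hm=P[:,:,2]
        m=((hm>.05)&(hm<.068)).astype(np.uint8)
        cs,_=cv2.findContours(m,cv2.RETR_EXTERNAL,cv2.CHAIN_APPROX_NONE)
        c=max(cs,key=cv2.contourArea); e=cv2.fitEllipse(c); print("disc ellipse",e,onplane(d,*e[0],.06))
        pts=np.array([onplane(d,*p[0],.06)[:2] for p in c],dtype=np.float32)
        print("circ",cv2.minEnclosingCircle(pts), np.median(hm[m>0]))
        for nm,lo,hi in(("high",.074,.12),):
            mm=((hm>lo)&(hm<hi)).astype(np.uint8)
            k,l,st,ce=cv2.connectedComponentsWithStats(mm)
            for i in range(1,k):
                if st[i,4]>2: q=P[l==i]; print(st[i],ce[i],q.mean(0),q[:,2].max())
E
```

```text
disc ellipse ((247.39276123046875, 239.85328674316406), (96.81977844238281, 98.48149108886719), 54.12236022949219) [0.54432996 0.12990138 0.06      ]
circ ((0.5477465987205505, 0.129941925406456), 0.12460973113775253) 0.05989071373885835
[266 145  21  21 334] [275.70658683 154.70658683] [0.76565319 0.07523079 0.08439041] 0.08966701530882437
[234 179   6   7  32] [236.375   181.84375] [0.68538984 0.16851295 0.08667942] 0.09367412092710614
[264 181   5   6  27] [265.92592593 183.40740741] [0.68652803 0.09385807 0.08787174] 0.09185639892178576
[144 210  13  40 238] [149.87394958 229.94957983] [0.54933931 0.370215   0.0771909 ] 0.08302555771645093
[246 261   6   6  30] [248.36666667 263.63333333] [0.48308585 0.11901136 0.09517854] 0.09907317972502983
```

View pics/top1.png

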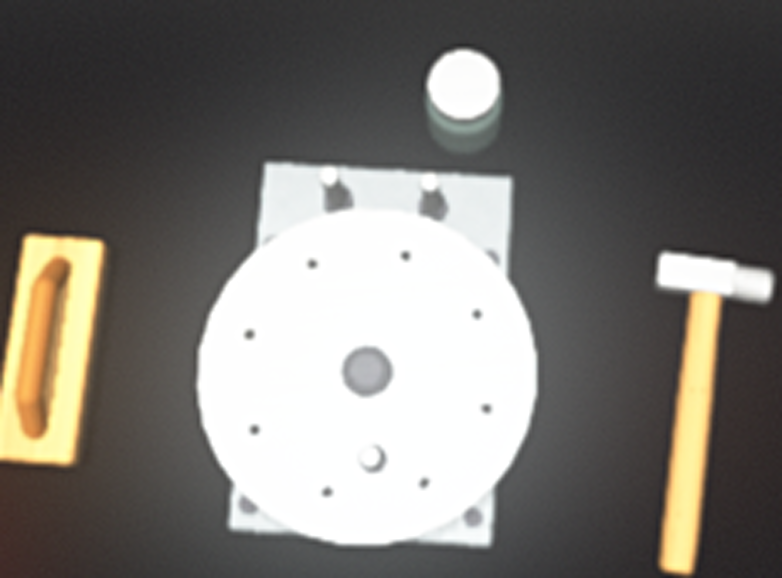

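View pics/side1.png

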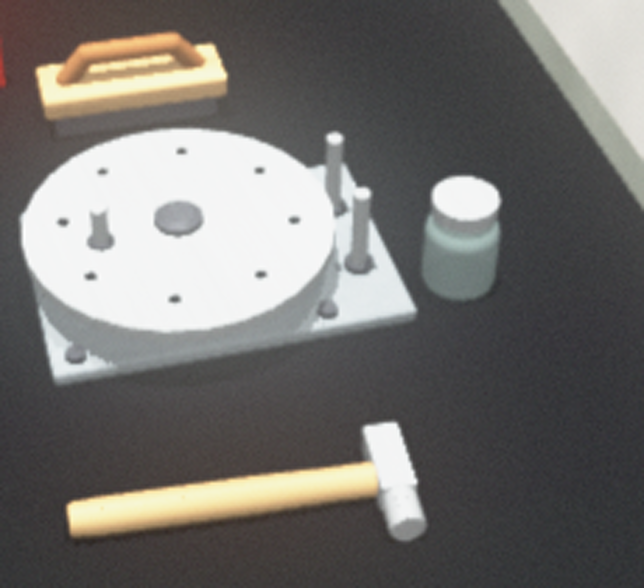

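```bash
python3 - <<'E'
from h import *
for n,b in(("top",(140,130,230,170)),("side",(190,130,230,210))):
    d=manip.get_image(n); g=d["pixels"].astype(int); 
    # hub: dark blob within disc
    m=np.zeros((420,560),np.uint8); 
    cu,cv_=proj(d,[.545,.13,.07]); cu,cv_=int(cu),int(cv_)
    m[cv_-15:cv_+15,cu-16:cu+16]=(g.max(2)[cv_-15:cv_+15,cu-16:cu+16]<160)
    k,l,st,ce=cv2.connectedComponentsWithStats(m)
    for i in range(1,k):
        if st[i,4]>20: print(n,"hub",st[i],ce[i],onplane(d,*ce[i],.068))
    if n=="side":
        print("proj posts", [proj(d,p) for p in([.686,.1685,.09],[.686,.094,.09],[.483,.119,.096],[.545,.13,.07])])
E
```

```text
side hub [246 209  16   5  30] [253.6        211.63333333] [0.54148855 0.11045419 0.068     ]
proj posts [(np.float64(310.0634918729491), np.float64(178.78258462196567)), (np.float64(319.4043951608994), np.float64(198.43857780686082)), (np.float64(225.66543715941435), np.float64(203.3829451237353)), (np.float64(253.385383853028), np.float64(205.2012765615242))]
```

```bash
python3 - <<'E'
from h import *
from scipy.spatial.transform import Rotation as Ro
s=manip.get_state(); q=s["ee_rot"]; print(Ro.from_quat([q[1],q[2],q[3],q[0]]).as_matrix().round(3)); print(manip.finger_overhang)
d=manip.get_image("top"); print(onplane(d,247.9,239.1,.07)); print("cam",-d["R"].T@d["t"]); d=manip.get_image("side"); print("cam",-d["R"].T@d["t"])
print(onplane(d,225.7,205,.096)) 
E
```

```text
[[ 0.406 -0.    -0.914]
 [ 0.914 -0.001  0.406]
 [-0.001 -1.     0.   ]]
0.017
[0.54500041 0.12787662 0.07      ]
cam [0.42006307 0.03977807 1.01742336]
cam [ 0.39096018 -0.78530071  0.82733835]
[0.48220253 0.11353538 0.096     ]
```

Request:
arm_command(commands=[[0,[0,0,0],0.1],[0,[0,0,0],0.1],[0,[0,0,0],0]], grip_force=60)

```text
clock: 0.7
position: [0.2333, 0.5256, 0.2483]
ee_rot: [0.551, -0.551, -0.443, 0.443]
contact_force: [0.3, -0.5, 0.2]
width: 0.0438
```

Request:
arm_command(commands=[[0,[2,-4,0],0.1],[0,[2,-4,0],0.1],[0,[2,-4,0],0.018],[0,[2,-4,0],0],[0,[2,-4,0],0],[0,[2,-4,0],0],[0,[2,-4,0],0],[0,[2,-4,0],0],[0,[2,-4,0],0],[0,[2,-3.5,0],0],[0,[0.4,0,-3],0],[0,[0,0,0],0]])

```text
clock: 1.9
position: [0.4358, 0.1291, 0.2158]
ee_rot: [0.503, -0.5, -0.497, 0.501]
contact_force: [-1.0, -0.3, -1.0]
width: -0.0003
```

Request:
arm_command(commands=[[0,[0,0,-4],0],[0,[0,0,-4],0],[0,[0,0,-2],0],[0,[0,0,0],0],[0,[0,0,0],0]])

```text
clock: 2.4
position: [0.4376, 0.1313, 0.1192]
ee_rot: [-0.5, 0.5, 0.5, -0.5]
contact_force: [-0.0, -0.4, 0.1]
width: -0.0001
```

```bash
python3 - <<'E'
from h import *
for n in("top","side"):
    d=manip.get_image(n); cv2.imwrite(f"pics/{n}2.png",d["pixels"][:,:,::-1])
a=cv2.imread("pics/top2.png")[100:320,120:400];b=cv2.imread("pics/side2.png")[80:300,130:410]
cv2.imwrite("pics/both2.png",cv2.resize(np.hstack([a,b]),(800,314)))
E
```

```text
(no output)
```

View pics/both2.png

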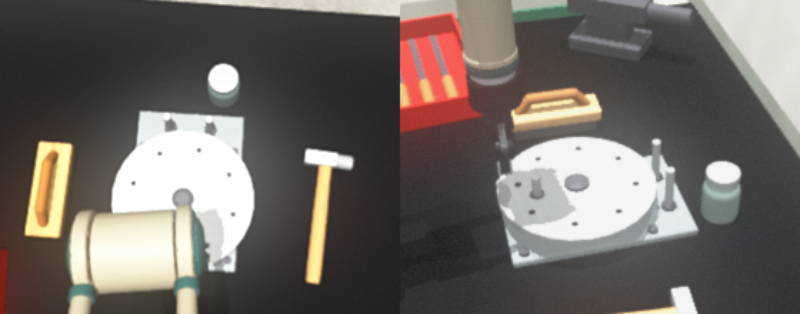

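Request:
arm_command(commands=[[0,[0,0,-2],0],[0,[0,0,-1.5],0],[0,[0,0,-0.4],0],[0,[0,0,0],0]])

```text
clock: 2.9
position: [0.4378, 0.1307, 0.08]
ee_rot: [-0.5, 0.5, 0.5, -0.5]
contact_force: [-1.0, 0.1, -0.3]
width: 0.0005
```

Request:
arm_command(commands=[[0,[0,0,-0.4],0],[0,[0,0,0],0]])

```text
clock: 3.1
position: [0.4387, 0.1309, 0.077]
ee_rot: [-0.499, 0.501, 0.501, -0.499]
contact_force: [-0.5, -1.0, 5.9]
width: -0.0003
```

The picture shows the gate and stud clear in the side view, with the arm over only the near half in the top view. The touch at TCP z = 0.077 gave 5.9 N, which matches the face height. Next I'll go behind the stud, on its +y side.

Request:
arm_command(commands=[[0,[0,0,3],0],[0,[0,0,3],0],[0,[2.2,1.5,0],0],[0,[2.2,1.5,0],0],[0,[0,0,0],0],[0,[0,0,-2.5],0],[0,[0,0,-2],0],[0,[0,0,0],0],[0,[0,0,0],0]])

```text
clock: 4.0
position: [0.4811, 0.1604, 0.0907]
ee_rot: [0.5, -0.5, -0.5, 0.5]
contact_force: [0.1, 0.5, 0.4]
width: 0.0002
```

```bash
python3 - <<'E'
from h import *
d=manip.get_image("side"); cv2.imwrite(f"pics/side3.png",cv2.resize(d["pixels"][130:290,170:370,::-1],None,fx=4,fy=3.7))
print(manip.get_state()["position"])
E
```

```text
[0.48173379 0.16050844 0.09123478]
```

View pics/side3.png

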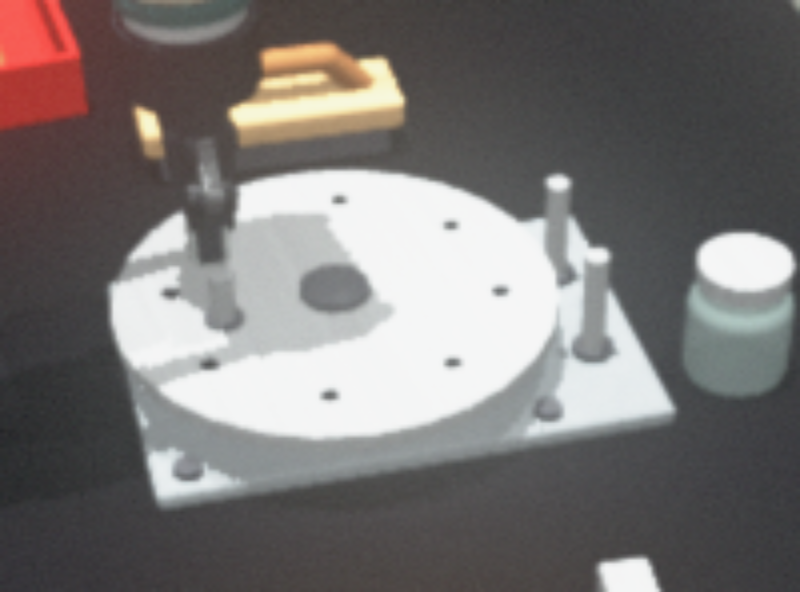

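Request:
arm_command(commands=[[0,[0,-1.6,0],0],[0,[0,-0.5,0],0],[0,[0.3,-1.2,0],0],[0,[1,-1.75,0],0],[0,[1.9,-1.65,0],0],[0,[-0.5,1,3],0],[0,[-1,1,3],0],[0,[-2.5,1.2,0],0],[0,[-3.5,0.4,0],0]])

```text
clock: 4.95
position: [0.4405, 0.1304, 0.1523]
ee_rot: [-0.499, 0.501, 0.502, -0.498]
contact_force: [-0.4, 0.5, -0.3]
width: -0.0001
```

```bash
cat > track.py <<'E'
from h import *
C=np.array([.545,.129]); G=np.arctan2(.0015,.141)
def stud(d):
    # points higher than the disc on the 65 mm circle (height 75..105 mm)
    best=[]
    for v in range(120,300):
        for u in range(160,340):
            if d["range_z"][v,u]>0:
                p=pointz(d,u,v); r=np.hypot(*(p[:2]-C))
                if .085<p[2]<.104 and .05<r<.08: best.append(p)
    return np.array(best)
def shot(n):
    t=manip.get_state()["clock"]; d=manip.get_image(n); b=stud(d)
    m=np.median(b,axis=0) if len(b) else None
    a=None if m is None else (np.arctan2(*(m[:2]-C)[::-1])-G)%(2*np.pi)
    return t,n,len(b),m,a,d
E
python3 - <<'E'
from track import *
for n in("side","top","side"):
    t,n,k,m,a,d=shot(n); print(t,n,k,m,a)
    cv2.imwrite(f"pics/f{t:.2f}.png",d["pixels"][:,:,::-1])
print(manip.get_state()["position"])
E
```

```text
4.95 side 42 [0.6060497  0.10708978 0.09516616] 5.9279734367559715
5.0 top 28 [0.61103481 0.12419828 0.09558141] 6.199960248079043
5.05 side 40 [0.60863826 0.13553719 0.09384057] 0.09172725937271353
[0.43642339 0.12977209 0.15113533]
```

The disc is turning counter-clockwise at about 4.5 rad/s and the finger is clear of it. I'll let it coast.

Request:
arm_command(commands=[[0,[0,0,0],0],[0,[0,0,0],0],[0,[0,0,0],0],[0,[0,0,0],0],[0,[0,0,0],0],[0,[0,0,0],0],[0,[0,0,0],0],[0,[0,0,0],0],[0,[0,0,0],0],[0,[0,0,0],0],[0,[0,0,0],0],[0,[0,0,0],0]])

```text
clock: 6.3
position: [0.4383, 0.1296, 0.1503]
ee_rot: [-0.5, 0.5, 0.5, -0.5]
contact_force: [0.1, -0.2, -0.2]
width: -0.0
```

Request:
arm_command(commands=[[0,[0,0,0],0],[0,[0,0,0],0],[0,[0,0,0],0],[0,[0,0,0],0],[0,[0,0,0],0],[0,[0,0,0],0],[0,[0,0,0],0],[0,[0,0,0],0],[0,[0,0,0],0],[0,[0,0,0],0],[0,[0,0,0],0],[0,[0,0,0],0]])

```text
clock: 7.5
position: [0.4383, 0.1296, 0.1503]
ee_rot: [-0.5, 0.5, 0.5, -0.5]
contact_force: [0.3, -0.1, -0.5]
width: -0.0
```

Request:
arm_command(commands=[[0,[0,0,0],0],[0,[0,0,0],0],[0,[0,0,0],0],[0,[0,0,0],0],[0,[0,0,0],0],[0,[0,0,0],0],[0,[0,0,0],0],[0,[0,0,0],0],[0,[0,0,0],0],[0,[0,0,0],0],[0,[0,0,0],0],[0,[0,0,0],0]])

```text
clock: 8.7
position: [0.4383, 0.1296, 0.1503]
ee_rot: [-0.5, 0.5, 0.5, -0.5]
contact_force: [0.1, 0.7, 0.2]
width: -0.0
```

```bash
python3 - <<'E'
from track import *
for n in("side","top","side","side","side"):
    t,n,k,m,a,d=shot(n); print(t,n,k,m,a)
E
```

```text
8.7 side 40 [0.56143308 0.18929762 0.09376884] 1.294087360109406
8.75 top 29 [0.55398904 0.19409163 0.09436394] 1.4229280931656767
8.8 side 38 [0.54054089 0.19202467 0.09404627] 1.6307924697495049
8.85 side 40 [0.53087049 0.18978084 0.09300078] 1.7885681120684205
8.9 side 40 [0.52110745 0.18710936 0.09352667] 1.9502528620766952
```

Request:
arm_command(commands=[[0,[0,0,0],0],[0,[0,0,0],0],[0,[0,0,0],0],[0,[0,0,0],0],[0,[0,0,0],0],[0,[0,0,0],0],[0,[0,0,0],0],[0,[0,0,0],0],[0,[0,0,0],0],[0,[0,0,0],0],[0,[0,0,0],0],[0,[0,0,0],0]])

```text
clock: 10.15
position: [0.4384, 0.1296, 0.1503]
ee_rot: [-0.5, 0.5, 0.5, -0.5]
contact_force: [0.1, 0.3, 1.0]
width: -0.0003
```

Request:
arm_command(commands=[[0,[0,0,0],0],[0,[0,0,0],0],[0,[0,0,0],0],[0,[0,0,0],0],[0,[0,0,0],0],[0,[0,0,0],0],[0,[0,0,0],0],[0,[0,0,0],0],[0,[0,0,0],0],[0,[0,0,0],0],[0,[0,0,0],0],[0,[0,0,0],0]])

```text
clock: 11.35
position: [0.4383, 0.1296, 0.1503]
ee_rot: [-0.5, 0.5, 0.5, -0.5]
contact_force: [-0.1, -0.3, 0.6]
width: -0.0001
```

Request:
arm_command(commands=[[0,[0,0,0],0],[0,[0,0,0],0],[0,[0,0,0],0],[0,[0,0,0],0],[0,[0,0,0],0],[0,[0,0,0],0],[0,[0,0,0],0],[0,[0,0,0],0],[0,[0,0,0],0],[0,[0,0,0],0],[0,[0,0,0],0],[0,[0,0,0],0]])

```text
clock: 12.55
position: [0.4383, 0.1296, 0.1503]
ee_rot: [-0.5, 0.5, 0.5, -0.5]
contact_force: [0.1, 0.1, -0.9]
width: 0.0003
```

Request:
arm_command(commands=[[0,[0,0,0],0],[0,[0,0,0],0],[0,[0,0,0],0],[0,[0,0,0],0],[0,[0,0,0],0],[0,[0,0,0],0],[0,[0,0,0],0],[0,[0,0,0],0],[0,[0,0,0],0],[0,[0,0,0],0],[0,[0,0,0],0],[0,[0,0,0],0]])

```text
clock: 13.75
position: [0.4383, 0.1296, 0.1503]
ee_rot: [-0.5, 0.5, 0.5, -0.5]
contact_force: [-0.7, 0.8, -0.5]
width: 0.0001
```

Request:
arm_command(commands=[[0,[0,0,0],0],[0,[0,0,0],0],[0,[0,0,0],0],[0,[0,0,0],0],[0,[0,0,0],0],[0,[0,0,0],0],[0,[0,0,0],0],[0,[0,0,0],0],[0,[0,0,0],0],[0,[0,0,0],0],[0,[0,0,0],0],[0,[0,0,0],0]])

```text
clock: 14.95
position: [0.4383, 0.1296, 0.1503]
ee_rot: [-0.5, 0.5, 0.5, -0.5]
contact_force: [0.4, -0.3, 0.4]
width: 0.0006
```

Request:
arm_command(commands=[[0,[0,0,0],0],[0,[0,0,0],0],[0,[0,0,0],0],[0,[0,0,0],0],[0,[0,0,0],0],[0,[0,0,0],0],[0,[0,0,0],0],[0,[0,0,0],0],[0,[0,0,0],0],[0,[0,0,0],0],[0,[0,0,0],0],[0,[0,0,0],0]])

```text
clock: 16.15
position: [0.4383, 0.1296, 0.1503]
ee_rot: [-0.5, 0.5, 0.5, -0.5]
contact_force: [0.3, -0.3, -0.7]
width: 0.0002
```

```bash
python3 - <<'E'
from track import *
for i in range(9):
    t,n,k,m,a,d=shot("side"); print(t,n,k,m,a)
E
```

```text
16.15 side 44 [0.60054993 0.09331106 0.09334861] 5.701486801746403
16.2 side 38 [0.60157177 0.09674511 0.09461194] 5.7543590878136746
16.25 side 41 [0.60504915 0.10193465 0.09413336] 5.849094921014934
16.3 side 42 [0.6055711  0.10663402 0.09468159] 5.91882584317204
16.35 side 42 [0.606638   0.10973403 0.09413949] 5.969602014302511
16.4 side 42 [0.60865079 0.11522815 0.09455502] 6.05946621249098
16.45 side 39 [0.609223   0.12064256 0.09425302] 6.143142957843591
16.5 side 46 [0.60906243 0.1244974  0.0928242 ] 6.202378295608567
16.55 side 40 [0.60929059 0.12965993 0.09525383] 6.282811920343346
```

Request:
arm_command(commands=[[0,[0,0,0],0],[0,[0,0,0],0],[0,[0,0,0],0],[0,[0,0,0],0],[0,[0,0,0],0],[0,[0,0,0],0],[0,[0,0,0],0],[0,[0,0,0],0],[0,[0,0,0],0],[0,[0,0,0],0],[0,[0,0,0],0],[0,[0,0,0],0]])

```text
clock: 17.8
position: [0.4383, 0.1296, 0.1503]
ee_rot: [-0.5, 0.5, 0.5, -0.5]
contact_force: [-0.4, 0.1, -0.4]
width: -0.0001
```

Request:
arm_command(commands=[[0,[0,0,0],0],[0,[0,0,0],0],[0,[0,0,0],0],[0,[0,0,0],0],[0,[0,0,0],0],[0,[0,0,0],0],[0,[0,0,0],0],[0,[0,0,0],0],[0,[0,0,0],0],[0,[0,0,0],0],[0,[0,0,0],0],[0,[0,0,0],0]])

```text
clock: 19.0
position: [0.4383, 0.1296, 0.1503]
ee_rot: [-0.5, 0.5, 0.5, -0.5]
contact_force: [-0.3, 0.0, -0.4]
width: 0.0002
```

```bash
python3 - <<'E'
from track import *
for i in range(4):
    t,n,k,m,a,d=shot("side"); print(t,n,k,m,a)
E
```

```text
19.0 side 44 [0.48055956 0.13348065 0.09335401] 3.061534914510651
19.05 side 44 [0.47964963 0.12898166 0.09416967] 3.131235379847752
19.1 side 46 [0.47938279 0.12590708 0.09378046] 3.1780557660365742
19.15 side 48 [0.4797718  0.12330611 0.09367387] 3.2180259225292045
```

Request:
arm_command(commands=[[0,[0,0,0],0],[0,[0,0,0],0],[0,[0,0,0],0],[0,[0,0,0],0],[0,[0,0,0],0],[0,[0,0,-2],0],[0,[0,0,-2],0],[0,[0,0,-1.5],0],[0,[0,0,-1],0],[0,[0,0,0],0],[0,[0,0,0],0],[0,[0,0,0],0]])

```text
clock: 20.4
position: [0.4391, 0.1297, 0.0861]
ee_rot: [-0.5, 0.5, 0.501, -0.5]
contact_force: [0.5, 1.3, -0.1]
width: -0.0001
```

```bash
python3 - <<'E'
from track import *
T=[];A=[]
for i in range(10):
    t,n,k,m,a,d=shot(("side","top")[i==4]); print(t,n,k,m,a)
    if n=="side":T.append(t);A.append(a)
print(np.polyfit(np.array(T)-T[-1],A,1),manip.get_state()["position"])
E
```

```text
20.4 side 45 [0.52290023 0.06518025 0.09431673] 4.368390383582534
20.45 side 44 [0.52508059 0.06465766 0.09416068] 4.4015242535110035
20.5 side 47 [0.52732898 0.06438598 0.09398348] 4.434793129099143
20.55 side 47 [0.52914714 0.06350359 0.09400587] 4.464276586006647
20.6 top 26 [0.53521907 0.06649272 0.09518772] 4.546533031017862
20.65 side 48 [0.53549851 0.06182543 0.09446097] 4.5612384577978125
20.7 side 47 [0.53795357 0.06192458 0.09466172] 4.597082705018057
20.75 side 46 [0.54046458 0.06319597 0.09473262] 4.632936795976075
20.8 side 41 [0.54303359 0.06123224 0.09504206] 4.672742285675653
20.85 side 41 [0.54557904 0.06243685 0.09390515] 4.710450033283597
[0.77707445 4.71084261] [0.43833859 0.12956667 0.08539532]
```

Request:
arm_command(commands=[[0,[0,0,0],0],[0,[0,0,0],0],[0,[0,0,0],0],[0,[0,0,0],0],[0,[0,0,0],0],[0,[0,0,0],0],[0,[0,0,0],0],[0,[0,0,0],0],[0,[0,0,0],0],[0,[0,0,0],0],[0,[0,0,0],0],[0,[0,0,0],0]])

```text
clock: 22.1
position: [0.4383, 0.1296, 0.0853]
ee_rot: [-0.5, 0.5, 0.5, -0.5]
contact_force: [0.0, 0.2, 0.4]
width: -0.0001
```

```bash
python3 - <<'E'
from track import *
T=[];A=[]
for i in range(8):
    t,n,k,m,a,d=shot(("side","top")[i%3==2]); print(t,n,k,m,a)
    if n=="side":T.append(t);A.append(a)
print(np.polyfit(np.array(T)-T[-1],A,1))
E
```

```text
22.1 side 50 [0.59482132 0.08584644 0.09310753] 5.558742432123676
22.15 side 44 [0.5957793  0.08738188 0.09421163] 5.585975972004654
22.2 top 28 [0.59932733 0.09162574 0.09537188] 5.669957392398071
22.25 side 44 [0.59832088 0.09033447 0.09410163] 5.645142239732889
22.3 side 48 [0.59959699 0.09221111 0.09369894] 5.67960444984112
22.35 top 30 [0.60294861 0.09682421 0.09521646] 5.765684721488238
22.4 side 42 [0.60121169 0.09691661 0.09488426] 5.753905338985967
22.45 side 41 [0.60185313 0.09641476 0.09451803] 5.752106315409858
[0.59404166 5.76653675]
```

Request:
arm_command(commands=[[0,[0,0,0],0],[0,[0,0,0],0],[0,[0,0,-0.4],0]])

```text
clock: 22.8
position: [0.4388, 0.1296, 0.0816]
ee_rot: [-0.5, 0.5, 0.5, -0.5]
contact_force: [0.8, 1.1, -0.4]
width: -0.0001
```

```bash
python3 - <<'E'
from track import *
for i in range(2):
    t,n,k,m,a,d=shot(("top","side")[i%2]); print(t,n,k,m,a)
print(manip.get_state()["position"])
E
```

```text
22.8 top 28 [0.60935743 0.11204505 0.09558109] 6.014950758335423
22.85 side 44 [0.60720153 0.11036509 0.09385234] 5.981467558358129
[0.43790896 0.12951552 0.08084149]
```

Request:
arm_command(commands=[[0,[0,0,0],0],[0,[0,0,0],0],[0,[0,0,-0.2],0],[0,[0,0,-0.4],0],[0,[0,0,0],0],[0,[0,0,0],0],[0,[0,0,0],0]])

```text
clock: 23.6
position: [0.4387, 0.1298, 0.077]
ee_rot: [-0.5, 0.5, 0.501, -0.5]
contact_force: [-2.6, -0.4, 16.7]
width: 0.0001
```

```bash
python3 - <<'E'
from track import *
for i in range(4):
    t,n,k,m,a,d=shot(("top","side")[i%2]); print(t,n,k,m,a)
    cv2.imwrite(f"pics/b{n}{i}.png",d["pixels"][:,:,::-1])
print(manip.get_state()["position"],manip.get_state()["contact_force"])
E
```

```text
23.6 top 28 [0.61117327 0.12743731 0.09584155] 6.248936690157323
23.65 side 45 [0.60925609 0.12526656 0.09278693] 6.214510113748836
23.7 top 28 [0.61161586 0.12743823 0.0955502 ] 6.249107355950201
23.75 side 45 [0.60900309 0.12445684 0.09335796] 6.201682749475658
[0.43874706 0.12978862 0.07698176] [-2.80902896 -0.08832745 15.69491163]
```

The disc is stopped and held with about 16 N, and the stud is about 3 mm from the bay. Now I'll lift straight off.

Request:
arm_command(commands=[[0,[0,0,0],0],[0,[0,0,0.15],0],[0,[0,0,0.4],0],[0,[0,0,2],0],[0,[0,0,4],0],[0,[0,0,4],0],[0,[0,0,2],0],[0,[0,0,0],0],[0,[0,0,0],0],[0,[0,0,0],0]])

```text
clock: 24.8
position: [0.4373, 0.1294, 0.1994]
ee_rot: [0.501, -0.499, -0.499, 0.501]
contact_force: [-0.4, -1.1, -0.8]
width: 0.0001
```

```bash
python3 - <<'E'
from track import *
for i in range(6):
    t,n,k,m,a,d=shot(("top","side")[i%2]); print(t,n,k,m,a)
    if i<2: cv2.imwrite(f"pics/e{n}.png",d["pixels"][:,:,::-1])
a=cv2.imread("pics/etop.png")[100:320,120:400];b=cv2.imread("pics/eside.png")[130:350,160:440]
cv2.imwrite("pics/bothe.png",cv2.resize(np.hstack([a,b]),(800,314)))
s=manip.get_state();print(s["position"],s["contact_force"])
E
```

```text
24.8 top 29 [0.61134976 0.12713007 0.09515076] 6.244371940958991
24.85 side 46 [0.60866709 0.12488042 0.0935781 ] 6.207932467671877
24.9 top 27 [0.61128975 0.127439   0.09523031] 6.249003569084169
24.95 side 44 [0.60922159 0.12507963 0.09317567] 6.2115786748159385
25.0 top 28 [0.61110862 0.12720735 0.09551928] 6.245437289214246
25.05 side 44 [0.60914101 0.12447712 0.09422973] 6.202149312281195
[0.438026   0.12950988 0.20016112] [-0.02288717  0.01382333 -0.27076375]
```

View pics/bothe.png

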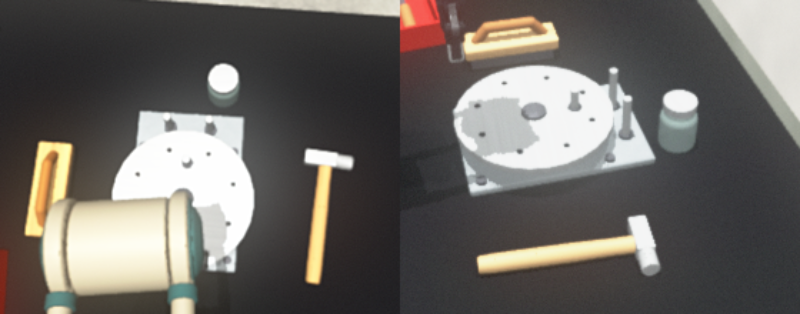

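The stud sits in the gate, at (187,162) in the left half of the picture. The disc is still, and the brush, hammer and jar look unmoved.

```bash
python3 -c "
from rig import manip
print(manip.sign_off())"
```

```text
the job is handed in; nothing more can be done
None
```

I flicked the disc counter-clockwise, let it coast, braked it with the stud between the posts, lifted the finger off and handed the job in. No verdict was reported.

- **Flick and coast:** pushing the stud with the closed fingers set the disc turning at about 4.5 rad/s at 5 s. With the finger clear, it was still at about 3.2 rad/s at 8.8 s, and about 1.5 rad/s at 16.4 s.
- **Brake:** I pressed on the face near the rim at about 23.2 s, when the disc was turning at about 0.5 rad/s. It stopped and was held under about 16 N.
- **Last checks:** after the lift-off the stud angle stayed constant over 0.25 s. The top view puts the stud about 2–3 mm short of the bay and the side view about 5 mm. The side camera sees the stud's near face, which shifts its reading; both are well inside 16 mm.
- **Bystanders:** the brush, hammer and jar look where they were in both views; I compared them by eye and did not re-measure them.

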